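Seat the glass blank in the grinding jig

TASK

Using only the fingertips, gently nudge the loose green glass disc across the top of the aluminium grinding jig until it drops over the rim and lies fully down and flat in the round recess. Then push the red latch by its black pin all the way to its stop, so that its arm lies across the disc. Never pinch or lift the disc, and leave the cup, the glass ring and the jar where they are.

Things in the scene. Friction and masses are not known exactly. Their poses are not given: they have to be found in the camera images.
- jig: Aluminium plate fixed to the bench, 240 (its x) x 160 (its y) x 18 mm thick; origin at the centre of its underside on the bench, z up. The plate's x roughly points away from the robot. Its top carries only the recess and the latch's pivot (from the top face up to 12 mm high, 9 mm radius).
- recess (a point): Centre of the round recess's mouth, level with the jig's top face, at (40, 0, 18) mm in the jig's frame. The recess is 48 mm across and 7 mm deep with a dark rubber floor; the seated disc stands 3 mm proud of the plate.
- blank: Loose dark green glass disc, 44 mm diameter, 10 mm thick, about 40 g; origin at the centre of its underside, z along its axis. It starts flat on the jig's top face, on the near (-x) part of the jig.
- latch (a joint): Red swing latch's angle about its vertical pivot, rad. 0: open, arm along the jig's +x; grows clockwise seen from above; 1.571: stop, closed, arm along the jig's -y over the recess's centre. Starts at 0 to 0.4. Light friction, no spring; about 1 N at the pin moves it. Arm 64 mm long, 12 wide, 6 to 12 mm above the jig's top face: it passes over the disc only when that is fully seated.
- latch_pivot (a point): Point on the latch's pivot axis, at (40, 56, 24) mm in the jig's frame.
- latch_pin (a point): Top of the black upright pin on the latch's arm, 55 mm from the pivot axis; pin 10 mm in diameter, standing 26 mm up from the arm's top face to 38 mm above the jig's top face.
- cup: Orange plastic cup, upright, 72 mm across the rim, 85 mm high, on the bench beside the jig; origin at the centre of its underside. Leave alone.
- bottle_ring: Open ring cut from a green bottle, 72 mm outside diameter, 50 mm high, on the bench beside the jig; origin at the centre of its underside. Leave alone.
- grit_jar: Closed grey jar with a yellow cap, 44 mm across, 50 mm high, on the bench to the left of the jig; origin at the centre of its underside. Leave alone.
There are look-alikes about, which are no part of the job. Of the things like the blank, leave any that is blue; of the rest the larger one is meant.

How it is judged:
By the outcome, as a careful person would: the job done as asked, in the order asked, and still so for the second after the job is handed in, with the robot touching nothing.
It also fails if it takes over 51 s, if anything falls off the work surface, if the arm or the gripper's body presses on something with over 40 N, if the wrist force passes 120 N, or if a joint passes its speed limit or range.

ROBOT

A 6-joint arm with a two-finger parallel gripper is mounted at the origin on the work surface. World frame = base frame: x ahead of the robot, y to its left, z up, the work surface at z = 0. Lengths are in m, angles in degrees, forces in N, time in s.
With the tool pointing down it reaches from about 0.4 to 0.825 m from the base axis. Payload 7 kg.
Tool frame: the origin (TCP) lies at the very end of the fingers, on their centre line; the grasp point (between the pads) lies 19 mm behind it (r.hold_point_z is the distance from the TCP to the grasp point, in m); z points along the fingers, y is the line along which they close (so a half turn about z gives the same grasp; the last joint's range is limited). The gripper opens to 88 mm and grips with 3 to 60 N. Pads are 19 mm wide; open, the fingers measure 130 mm over their backs; the gripper's body (78 mm by 193 mm) begins 47 mm behind the grasp point.
Start: joints at [-60.269, 20.546, 0.682, 0, -70.136, -16.507], TCP at [0.154, -0.657, 0.227] pointing down, gripper open.
Joint ranges: [-176.03, 176.03], [-82.01, 121.73], [-58.28, 71.71], [-173.87, 95.51], [-174.79, -0.11], [-173.66, 173.66]. Speed limits (degrees/s): [136.94, 136.94, 172.46, 180, 180, 180].

INTERFACE

Orientations are given as [roll, pitch, yaw] about the fixed x, y, z axes, in that order (R = Rz(yaw) Ry(pitch) Rx(roll)).
In Python, from plant import telemetry, vision, workorder, r gives the robot as it stands.
- The arm moves only by the tool move_arm, never from a script. Its argument "plan" is a list of rows, each a list of 7 numbers: the opening, from -1 (shut) to 1 (fully open), so that 0 is half open, then the shift along the world's x, y, z in m, then the turn, a rotation vector about the world's x, y, z in degrees. In form: [[fingers, dx, dy, dz, ax, ay, az], ...]. A call has 1 to 20 rows; each row shifts and turns the commanded pose from where the row before left it; what a row does not reach is not made up. A row lasts 1/8 s, in which the tool goes at most 62.5 mm and 10.7 degrees, less where a joint would pass 70% of its speed; a pose out of reach is approached as far as the arm can. A call is refused whole if a number of a shift passes 0.0625 or a number of a turn 10.7, either way. A call with a gripper value outside its range is refused whole. The fingers move at their own pace and stop on an object; "force" is the grip in N (left out, the last holds). Time passes only in rows, so rows that do not move let the fingers close. It gives the time, the measured TCP pose, the force, the opening and the grip force at its end, in the units of the state.
- telemetry.get_state(): the state, without advancing time (a new reading comes with each control period).
- vision.capture(name): name is "scene" or "top"; returns a dict with "img" (400x640x3 uint8, red, green, blue), "depth" (400x640 float32, m along the optical axis (not along the pixel's ray), 0 where there is no reading), "intrinsics" (3x3 intrinsics, pixels), "R" (3x3) and "t" (3): a world point X has camera coordinates R X + t. Camera axes: x right, y down, z forward; pixel columns grow to the right and rows downward; lengths in m; the calibration is good to about 2 mm. A picture is of the moment at which its call begins.
- workorder.close_job(): hands the job in; it is judged then, once.
The state is a dict: "time_s": time; "joints": joint angles; "qd": joint speeds; "joint_torque": joint torques, N m; "tcp_pos": TCP position; "eef_rot": TCP orientation; "contact_force": force on the tool from outside, world axes, zero at the start; "moment": the same for the moment, N m; "gripper_width": finger opening in m; "gripper_force": force on a finger pad.
Only numpy, scipy, OpenCV 4.12 (cv2) and the standard library are available. Lean on these libraries where they do the work, as an engineer would, in place of code of your own. Each camera call takes 0.05 s, during which the arm holds its last target. There are 200 camera calls.

## Working session

There is one attempt and no reset: what is moved stays moved. The work goes in short steps, Python scripts to look and compute and a tool call to move; the robot and the scene stay as the last step left them, time stands still between calls to the robot, and variables do not carry over. Pictures are saved under pics/ and viewed, at most 13 in all, crops included, and the job is handed in when it is done.

Besides the shell and the picture viewer there is one more tool, called after ">>>" in YAML: its name, and indented under it one key for each argument. move_arm: Moves the arm, as the interface text tells. Its arguments: {"type":"object","properties":{"plan":{"type":"array"},"force":{"type":"number"}},"required":["plan"]}

```bash
mkdir -p pics; cat > h.py <<'E'
import sys; sys.path.insert(0,'.')
import numpy as np, cv2
from plant import telemetry, vision, workorder, r
def cap(n):
    return vision.capture(n)
def save(c,f,box=None,s=1):
    im=c['img'][:,:,::-1]
    if box: im=im[box[1]:box[3],box[0]:box[2]]
    cv2.imwrite('pics/'+f,cv2.resize(im,None,fx=s,fy=s,interpolation=cv2.INTER_CUBIC))
def at_z(c,u,v,z):
    K,R,t=c['intrinsics'],c['R'],c['t']
    d=R.T@np.linalg.inv(K)@[u,v,1]; o=-R.T@t
    return o+d*(z-o[2])/d[2]
def at_d(c,u,v):
    K,R,t=c['intrinsics'],c['R'],c['t']
    return R.T@(np.linalg.inv(K)@[u,v,1]*c['depth'][int(v),int(u)]-t)
def proj(c,X):
    p=c['intrinsics']@(c['R']@X+c['t']); return p[:2]/p[2]
E
python3 - <<'E'
from h import *
import pickle
for n in('top','scene'):
    c=cap(n); save(c,n+'0.png',None,1.25); pickle.dump(c,open(n+'0.pkl','wb'))
    print(n,-c['R'].T@c['t'],c['R'][2])
print(telemetry.get_state())
E
```

```text
top [ 0.44229527 -0.01815292  1.14710835] [ 0.08827551  0.01479264 -0.99598625]
scene [ 1.04530233 -0.10982444  0.59692604] [-0.70603242  0.14304089 -0.69358311]
{'time_s': 0.1, 'joints': array([-6.02721846e+01,  2.05849902e+01,  6.38887309e-01, -2.01021072e-02,
       -7.01360464e+01, -1.65050423e+01]), 'qd': array([-0.03579504, -0.12932138,  0.10922936,  0.17191935,  0.03229587,
        0.01067105]), 'joint_torque': array([-1.75230922e-03, -5.84162772e+01,  2.93752116e+01,  7.01553941e+00,
        1.01886241e-02, -8.06606204e-05]), 'tcp_pos': array([ 0.15425951, -0.65667621,  0.22573433]), 'eef_rot': array([ 1.79915866e+02, -5.22126058e-03, -1.66784067e+02]), 'contact_force': array([ 0.71594911,  0.13996032, -0.23135729]), 'moment': array([ 0.0096022 , -0.00775945,  0.00388966]), 'gripper_force': 0.0, 'gripper_width': 0.0876535015444143}
```

View pics/top0.png

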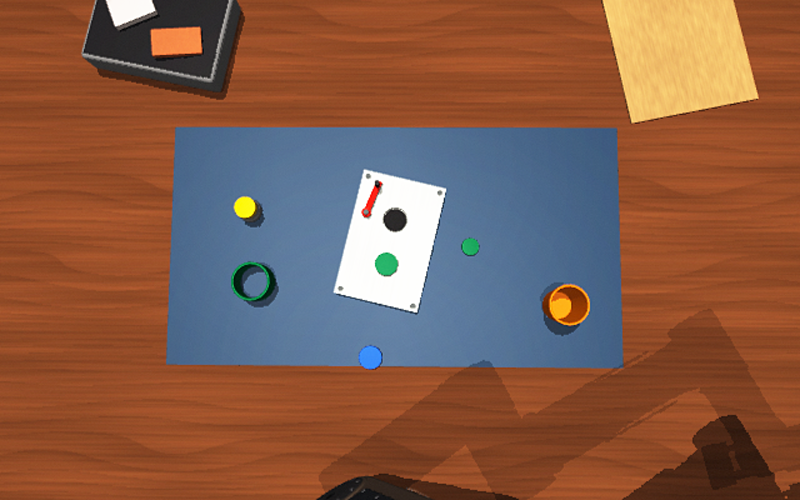

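View pics/scene0.png

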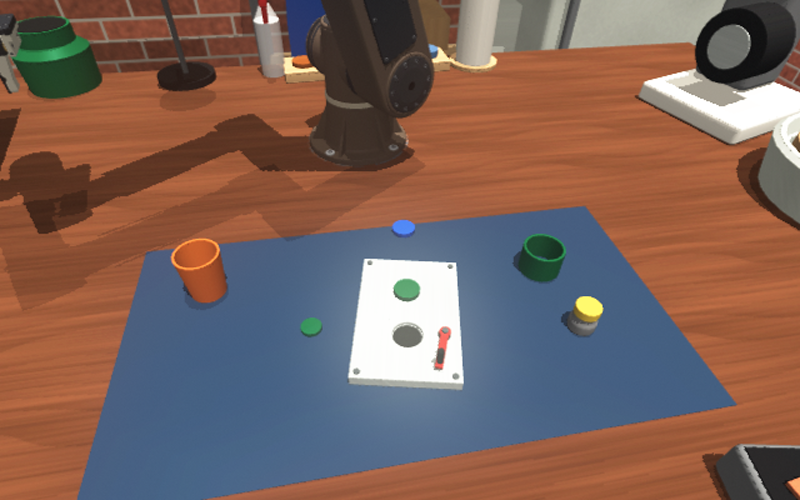

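Top view (800x500 picture). Possible blanks are the green disc on the jig at (387,264), a small green disc on the bench at (470,246) and a blue disc at (370,357). I choose the larger green one, on the jig. The recess is at (395,220), the latch pivot at (367,212) and the pin at (378,184). I'll check this in a close crop.

```bash
python3 - <<'E'
from h import *
import pickle
c=pickle.load(open('top0.pkl','rb'))
save(c,'crop0.png',(255,125,395,260),4.4)
im=c['img'];hsv=cv2.cvtColor(im,cv2.COLOR_RGB2HSV)
def blob(m,z,n):
    k,l,s,ce=cv2.connectedComponentsWithStats(m.astype(np.uint8))
    for i in range(1,k):
        if s[i,4]>25: print(n,s[i,4],ce[i].round(1),at_z(c,*ce[i],z).round(4), at_d(c,*ce[i]).round(4))
box=np.zeros(im.shape[:2],bool);box[125:260,255:395]=1
blob(box&(hsv[...,0]>55)&(hsv[...,0]<90)&(hsv[...,1]>120),.028,'green')
blob(box&(hsv[...,2]<70),.018,'dark')
blob(box&((hsv[...,0]<8)|(hsv[...,0]>172))&(hsv[...,1]>120),.03,'red')
w=(box&(hsv[...,1]<60)&(hsv[...,2]>150)).astype(np.uint8)
cn=max(cv2.findContours(w,cv2.RETR_EXTERNAL,cv2.CHAIN_APPROX_NONE)[0],key=cv2.contourArea)
b=cv2.boxPoints(cv2.minAreaRect(cn));P=np.array([at_z(c,*p,.018) for p in b])
print(P.round(4),P.mean(0),np.linalg.norm(P[1]-P[0]),np.linalg.norm(P[2]-P[1]))
for i in range(4):
    e=P[(i+1)%4]-P[i];print(np.degrees(np.arctan2(e[1],e[0])))
E
```

```text
green 157 [375.7 196.8] [ 0.5645 -0.1445  0.028 ] [ 0.5661 -0.1462  0.0134]
green 257 [308.6 210.9] [0.5307 0.0119 0.028 ] [0.5306 0.0119 0.0291]
dark 240 [315.7 175.7] [ 0.6151 -0.004   0.018 ] [ 0.6161 -0.0039  0.011 ]
red 141 [296.9 159.7] [0.6511 0.0401 0.03  ] [0.65   0.0398 0.0356]
[[ 0.4776  0.1114  0.018 ]
 [ 0.7153  0.0574  0.018 ]
 [ 0.6767 -0.1022  0.018 ]
 [ 0.4408 -0.0458  0.018 ]] [0.57760117 0.00519552 0.018     ] 0.24376393942099728 0.16426031784856862
-12.789131798137404
-103.6238613170695
166.5330233711524
76.80333665211153
```

View pics/crop0.png

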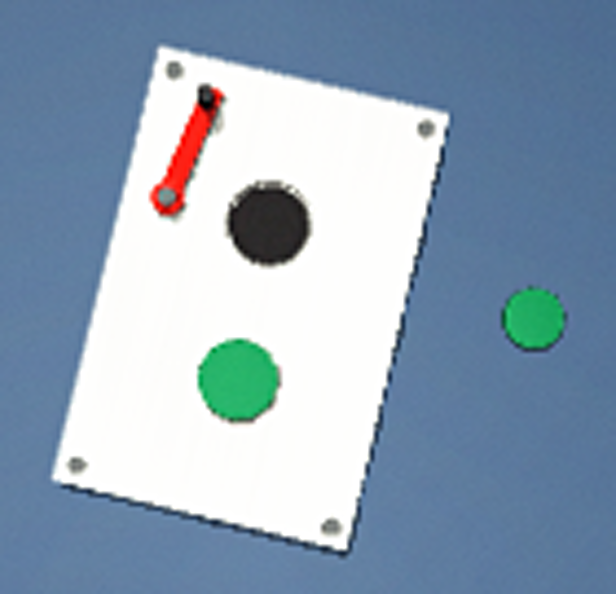

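The crop confirms it: the larger green disc lies on the jig at crop (238,380). The recess is at (268,223), the latch pivot at (167,198) and the pin at (206,95). The push is about 87 mm along a -10.5° heading. I'll keep the fingers about 20 mm apart, so the disc sits against two contact points.

>>> move_arm:
  plan:
    - [-0.545,0.0208,0.0423,0,0,0,-7.9]
    - [-0.545,0.0208,0.0423,0,0,0,-7.9]
    - [-0.545,0.0208,0.0423,0,0,0,-7.9]
    - [-0.545,0.0208,0.0423,0,0,0,0]
    - [-0.545,0.0208,0.0423,0,0,0,0]
    - [-0.545,0.0208,0.0423,0,0,0,0]
    - [-0.545,0.0208,0.0423,0,0,0,0]
    - [-0.545,0.0208,0.0423,0,0,0,0]
    - [-0.545,0.0208,0.0423,0,0,0,0]
    - [-0.545,0.0208,0.0423,0,0,0,0]
    - [-0.545,0.0208,0.0423,0,0,0,0]
    - [-0.545,0.0208,0.0423,0,0,0,0]
    - [-0.545,0.0208,0.0423,0,0,0,0]
    - [-0.545,0.0208,0.0423,0,0,0,0]
    - [-0.545,0.0208,0.0423,0,0,0,0]
    - [-0.545,0.0208,0.0423,0,0,0,0]
    - [-0.545,0,0,0,0,0,0]
    - [-0.545,0,0,0,0,0,0]

```text
time_s: 2.35
tcp_pos: [0.4867, 0.0196, 0.2261]
eef_rot: [-180.0, -0.1, 169.6]
contact_force: [-1.1, -0.4, 0.8]
gripper_width: 0.0199
gripper_force: 0.0
```

>>> move_arm:
  plan:
    - [-0.545,0,0,-0.05,0,0,0]
    - [-0.545,0,0,-0.05,0,0,0]
    - [-0.545,0,0,-0.05,0,0,0]
    - [-0.545,0,0,-0.025,0,0,0]
    - [-0.545,0,0,-0.015,0,0,0]
    - [-0.545,0,0,-0.0135,0,0,0]
    - [-0.545,0,0,0,0,0,0]
    - [-0.545,0,0,0,0,0,0]

```text
time_s: 3.35
tcp_pos: [0.4876, 0.0196, 0.0237]
eef_rot: [180.0, 0.0, 169.5]
contact_force: [-0.5, 0.0, 1.0]
gripper_width: 0.0198
gripper_force: 0.0
```

```bash
python3 - <<'E'
from h import *
c=cap('scene'); save(c,'s1.png',(270,170,390,320),4)
s=telemetry.get_state();print(s['tcp_pos'],s['eef_rot'],s['contact_force'])
for n,p in dict(tcp=s['tcp_pos'],recess=[.6163,-.0039,.018],disc=[.5307,.0119,.028]).items(): print(n,((proj(c,np.array(p))-[270,170])*4).round())
E
```

```text
[0.48768868 0.01976224 0.02380513] [1.79960201e+02 6.59606969e-02 1.69518991e+02] [0.44379002 0.23539622 0.75982971]
tcp [215. 186.]
recess [218. 391.]
disc [217. 241.]
```

View pics/s1.png

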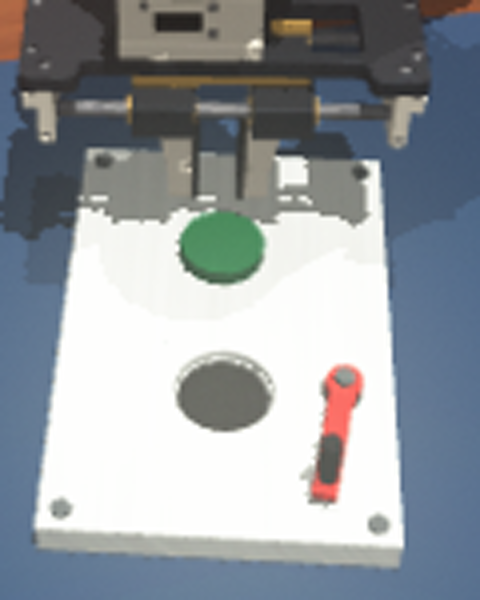

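The scene crop shows the fingertips at (222,195) lined up behind the disc at (222,245). The recess is at (225,390) and the latch is clear of the path. I'll push slowly.

>>> move_arm:
  plan:
    - [-0.545,0.0049,-0.0009,-0.001,0,0,0]
    - [-0.545,0.0049,-0.0009,0,0,0,0]
    - [-0.545,0.0049,-0.0009,0,0,0,0]
    - [-0.545,0.0039,-0.0007,0,0,0,0]
    - [-0.545,0.0039,-0.0007,0,0,0,0]
    - [-0.545,0.0039,-0.0007,0,0,0,0]
    - [-0.545,0.0039,-0.0007,0,0,0,0]
    - [-0.545,0.0039,-0.0007,0,0,0,0]
    - [-0.545,0.0039,-0.0007,0,0,0,0]
    - [-0.545,0.0039,-0.0007,0,0,0,0]
    - [-0.545,0.0039,-0.0007,0,0,0,0]
    - [-0.545,0.0039,-0.0007,0,0,0,0]
    - [-0.545,0.0039,-0.0007,0,0,0,0]
    - [-0.545,0,0,0,0,0,0]

```text
time_s: 5.15
tcp_pos: [0.5412, 0.01, 0.022]
eef_rot: [180.0, 0.0, 169.5]
contact_force: [-0.1, 0.5, -0.6]
gripper_width: 0.0201
gripper_force: 0.0
```

```bash
cat >> h.py <<'E'
def disc(z=.028):
    c=cap('scene');hsv=cv2.cvtColor(c['img'],cv2.COLOR_RGB2HSV)
    m=(hsv[...,0]>50)&(hsv[...,0]<95)&(hsv[...,1]>110)
    m[:, :275]=0;m[:,385:]=0;m[:190]=0;m[320:]=0
    k,l,st,ce=cv2.connectedComponentsWithStats(m.astype(np.uint8))
    for i in range(1,k):
        if st[i,4]>40: print('disc',st[i],ce[i].round(1),at_z(c,*ce[i],z).round(4),np.median(np.array([at_d(c,u,v)[2] for v,u in np.argwhere(l==i)])).round(4))
    return c
E
python3 - <<'E'
from h import *
c=disc(); s=telemetry.get_state();print(s['tcp_pos'],s['contact_force'])
print(at_z(c,326,267,.018))
save(c,'s2.png',(270,170,390,320),4)
E
```

```text
disc [314 240  21  14 210] [323.9 246.6] [0.5734 0.0028 0.028 ] 0.0287
[0.54097787 0.00997099 0.02200497] [ 0.3082549   0.26214366 -0.05437238]
[ 0.61528126 -0.00103972  0.018     ]
```

View pics/s2.png

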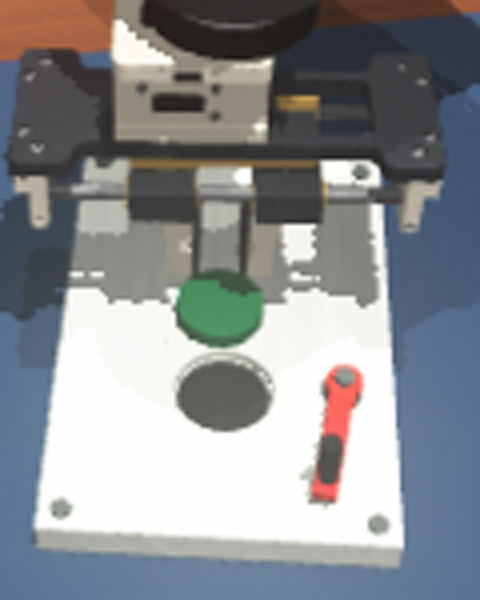

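The disc at crop (220,307) is flat against both fingers, and the recess is at (224,390). There may be a small sideways offset, so I'll measure it against the recess in the same picture.

```bash
python3 - <<'E'
from h import *
import pickle
from scipy.optimize import least_squares
R0=np.array([.6163,-.0039])
def edges(c,X0,z,rad,arc,smooth=1.0):
    # radial edge search on the projected circle, subpixel by max gradient; then fit centre
    g=cv2.GaussianBlur(c['img'],(0,0),smooth).astype(np.float32)
    pts=[];rs=np.arange(rad-.006,rad+.006,.0003)
    for a in np.radians(arc):
        q=np.array([proj(c,np.array([X0[0]+r_*np.cos(a),X0[1]+r_*np.sin(a),z])) for r_ in rs],np.float32)
        v=cv2.remap(g,q[None,:,0],q[None,:,1],cv2.INTER_LINEAR)[0]
        k=np.abs(np.diff(v,axis=0)).sum(1).argmax(); r_=rs[k]
        pts.append([X0[0]+r_*np.cos(a),X0[1]+r_*np.sin(a)])
    pts=np.array(pts)
    f=least_squares(lambda p:np.hypot(*(pts-p[:2]).T)-p[2],[*X0,rad],loss='soft_l1',f_scale=.0005)
    return f.x.round(4)
ct=cap('top');cs=cap('scene')
t0=pickle.load(open('top0.pkl','rb'));s0=pickle.load(open('scene0.pkl','rb'))
full=np.arange(0,360,5)
print('top0 recess',edges(t0,R0,.018,.024,full),'disc',edges(t0,[.5307,.0119],.028,.022,full))
far=np.arange(-100,81,5)  # far side: plate->dark edge only
print('scn0 recess',edges(s0,R0,.018,.024,full),'disc',edges(s0,[.5307,.0119],.028,.022,full))
print('scn recess',edges(cs,R0,.018,.024,full),'disc near half',edges(cs,[.5696,.0047],.028,.022,np.arange(-110,91,5)))
print('top recess',edges(ct,R0,.018,.024,np.arange(-90,91,5)))
E
```

```text
top0 recess [ 0.6156 -0.0038  0.0219] disc [0.5304 0.0113 0.0217]
scn0 recess [ 0.6186 -0.0026  0.021 ] disc [0.5343 0.013  0.023 ]
scn recess [ 0.6181 -0.0024  0.0213] disc near half [0.5751 0.0034 0.0218]
top recess [ 0.6044 -0.0054  0.0311]
```

>>> move_arm:
  plan:
    - [-0.545,0.0038,-0.0005,0,0,0,0]
    - [-0.545,0.0038,-0.0005,0,0,0,0]
    - [-0.545,0.0038,-0.0005,0,0,0,0]
    - [-0.545,0.0038,-0.0005,0,0,0,0]
    - [-0.545,0.0028,-0.0004,0,0,0,0]
    - [-0.545,0,0,0,0,0,0]

```text
time_s: 6.05
tcp_pos: [0.5591, 0.0076, 0.022]
eef_rot: [180.0, 0.0, 169.5]
contact_force: [0.3, -0.7, -0.2]
gripper_width: 0.02
gripper_force: 0.0
```

```bash
python3 - <<'E'
from h import *
c=disc(); s=telemetry.get_state();print(s['tcp_pos'],s['contact_force'])
save(c,'s3.png',(295,215,365,285),8.5)
for p in([.5911,-.0006,.028],[.6158,-.0038,.018]): print(((proj(c,np.array(p)+[.003,.0013,0])-[295,215])*8.5).round())
E
```

```text
disc [315 247  21  14 220] [324.5 253.7] [5.911e-01 5.000e-04 2.800e-02] 0.0287
[0.55895957 0.00759358 0.02201315] [ 0.45291889 -0.00664037  0.04124784]
[254. 339.]
[260. 455.]
```

View pics/s3.png

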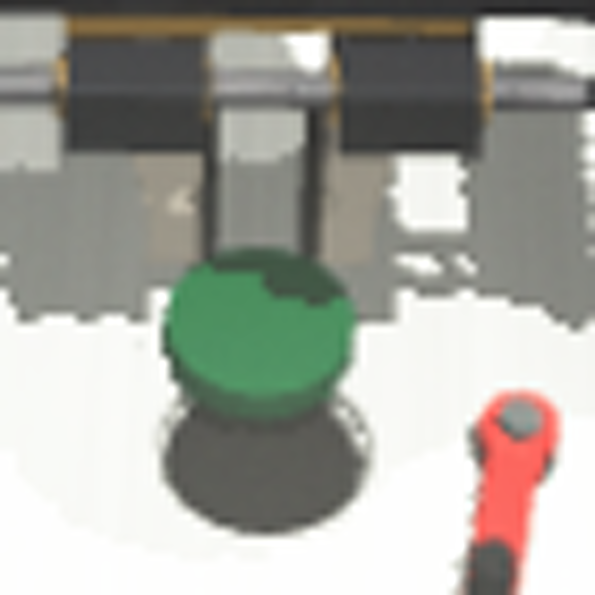

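The disc is at (259,322) and flat, and the recess is at (266,455). It sits about 1.6 mm too far right (-y), with about 28 mm to go, so I'll correct the heading.

>>> move_arm:
  plan:
    - [-0.545,0.0025,-0.0003,0,0,0,0]
    - [-0.545,0.0025,-0.0003,0,0,0,0]
    - [-0.545,0.0025,-0.0003,0,0,0,0]
    - [-0.545,0.0025,-0.0003,0,0,0,0]
    - [-0.545,0.0025,-0.0003,0,0,0,0]
    - [-0.545,0.0025,-0.0003,0,0,0,0]
    - [-0.545,0.0025,-0.0003,0,0,0,0]
    - [-0.545,0.0025,-0.0003,0,0,0,0]
    - [-0.545,0.0025,-0.0003,0,0,0,0]
    - [-0.545,0.0025,-0.0003,0,0,0,0]
    - [-0.545,0,0,0,0,0,0]

```text
time_s: 7.48
tcp_pos: [0.5841, 0.0046, 0.022]
eef_rot: [180.0, 0.0, 169.5]
contact_force: [-0.3, -0.2, 0.2]
gripper_width: 0.0196
gripper_force: 0.0
```

```bash
python3 - <<'E'
from h import *
c=disc(); s=telemetry.get_state();print(s['tcp_pos'],s['contact_force'])
save(c,'s4.png',(295,215,365,285),8.5)
E
```

```text
disc [315 257  22  18 290] [325.5 265.6] [ 0.6193 -0.0033  0.028 ] 0.0249
[0.58398067 0.0046077  0.02201722] [-0.98910946 -0.243159   -0.06345298]
```

View pics/s4.png

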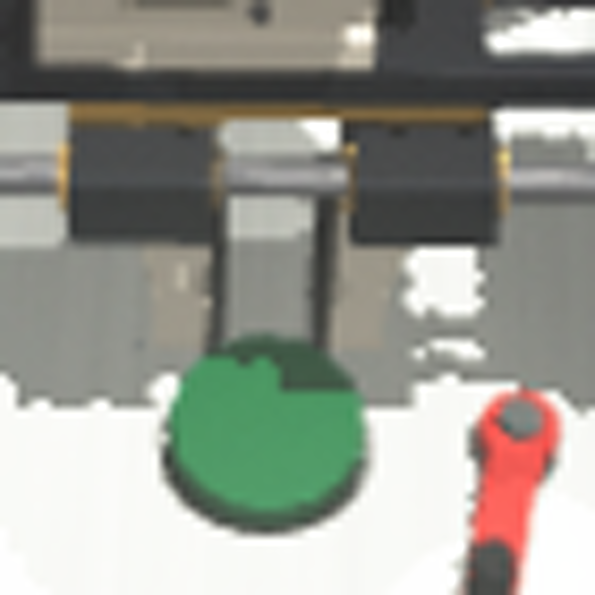

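The disc at (266,430) has tipped in, front edge down, with its rear still on the rim. It's now centred sideways on the recess, so I'll push the last few millimetres.

>>> move_arm:
  plan:
    - [-0.545,0.0015,-0.0003,0,0,0,0]
    - [-0.545,0.0015,-0.0003,0,0,0,0]
    - [-0.545,0.001,-0.0002,0,0,0,0]
    - [-0.545,0,0,0,0,0,0]
    - [-0.545,0,0,0,0,0,0]

```text
time_s: 8.15
tcp_pos: [0.5879, 0.0038, 0.022]
eef_rot: [180.0, -0.0, 169.5]
contact_force: [0.6, -0.7, 1.0]
gripper_width: 0.0196
gripper_force: 0.0
```

```bash
cat > q.py <<'E'
from h import *
c=disc(.021); s=telemetry.get_state();print(s['tcp_pos'],s['contact_force'])
hsv=cv2.cvtColor(c['img'],cv2.COLOR_RGB2HSV)
m=(hsv[...,0]>50)&(hsv[...,0]<95)&(hsv[...,1]>110); m[:,:305]=0;m[:,350:]=0;m[:240]=0;m[300:]=0
P=np.array([at_d(c,u,v) for v,u in np.argwhere(m)])
A=np.c_[P[:,:2]-P[:,:2].mean(0),np.ones(len(P))]
print('slope x,y,z',np.linalg.lstsq(A,P[:,2],rcond=None)[0].round(4))
E
python3 q.py
```

```text
disc [316 260  21  15 237] [325.4 267.3] [ 0.618  -0.0029  0.021 ] 0.0216
[0.58783704 0.00380336 0.02205473] [ 0.24063176 -0.0419015   0.77965553]
slope x,y,z [ 1.127  -0.4677  0.024 ]
```

>>> move_arm:
  plan:
    - [-0.545,-0.008,0.0015,0,0,0,0]
    - [-0.545,-0.012,0.002,0.005,0,0,0]
    - [-0.8,-0.04,0.01,0.05,0,0,0]
    - [-1,-0.03,0.03,0.05,0,0,0]
    - [-1,0,0.03,0,0,0,0]
    - [-1,0,0,0,0,0,0]

```text
time_s: 8.95
tcp_pos: [0.5002, 0.0772, 0.1244]
eef_rot: [179.9, 0.1, 169.7]
contact_force: [-0.3, 0.9, -0.2]
gripper_width: 0.0004
gripper_force: 0.0
```

```bash
python3 q.py; python3 - <<'E'
from h import *
c=cap('scene'); save(c,'s5.png',(295,215,385,285),8.5)
t=cap('top'); 
import pickle
t0=pickle.load(open('top0.pkl','rb'))
print('pin top0',at_z(t0,301.8,145.5,.056)); 
for X in([.6287,.0507,.03],): print(((proj(t0,np.array(X))-[255,125])*4.4).round(),((proj(c,np.array(X))-[295,215])*8.5).round())
E
```

```text
[0.49996788 0.07630805 0.12364462] [ 0.48118431 -0.14993176 -0.06423624]
pin top0 [0.67931258 0.02780458 0.056     ]
[164. 194.] [509. 425.]Traceback (most recent call last):
  File "q.py", line 6, in <module>
    A=np.c_[P[:,:2]-P[:,:2].mean(0),np.ones(len(P))]
            ~^^^^^^
IndexError: too many indices for array: array is 1-dimensional, but 2 were indexed
```

View pics/s5.png

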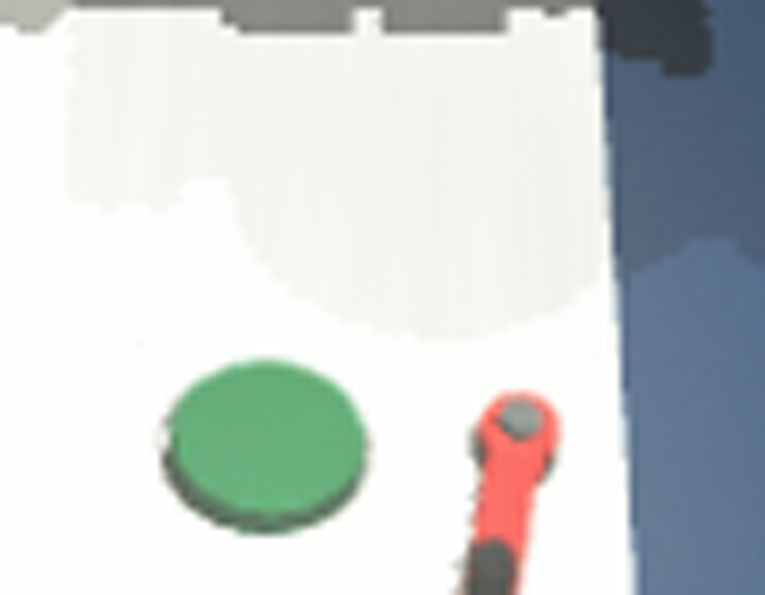

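The disc at (265,440) looks seated and level, with only a thin side visible. I'll confirm that with the depth data.

```bash
python3 - <<'E'
from h import *
import time
for n in('scene','top'):
    c=cap(n);hsv=cv2.cvtColor(c['img'],cv2.COLOR_RGB2HSV)
    m=((hsv[...,0]>50)&(hsv[...,0]<95)&(hsv[...,1]>60)).astype(np.uint8)
    k,l,s,ce=cv2.connectedComponentsWithStats(m)
    u,v=proj(c,np.array([.6163,-.0039,.021])); i=l[int(v),int(u)]
    m=cv2.erode((l==i).astype(np.uint8),np.ones((3,3)))
    P=np.array([at_d(c,x,y) for y,x in np.argwhere(m>0)]); 
    A=np.c_[P[:,:2]-P[:,:2].mean(0),np.ones(len(P))]
    print(n,len(P),ce[i],P.mean(0).round(4),'slopes,z',np.linalg.lstsq(A,P[:,2],rcond=None)[0].round(4))
    X=[at_d(c,*proj(c,np.array([.6163+dx,-.0039+dy,.018])))[2] for dx,dy in((-.03,-.02),(.035,-.015),(-.02,-.035))]
    print('plate z',np.round(X,4))
E
```

```text
scene 251 [326.10030395 266.43465046] [ 0.6202 -0.0022  0.0264] slopes,z [ 1.1922 -0.3118  0.0264]
plate z [0.0172 0.0175 0.0173]
top 199 [315.32089552 175.64179104] [ 0.6146 -0.0033  0.0219] slopes,z [-0.0131 -0.0171  0.0219]
plate z [0.0186 0.0197 0.0201]
```

Confirmed: the disc's top is level, 2–3 mm above the plate. Next is the latch, currently at about 0.2 rad. I'll turn the closed fingers so their flat side sits behind the pin, and work out the arc.

>>> move_arm:
  plan:
    - [-1,0.024,-0.003,0,0,0,9.5]
    - [-1,0.024,-0.003,0,0,0,9.5]
    - [-1,0.024,-0.003,0,0,0,9.5]
    - [-1,0.024,-0.003,0,0,0,9.5]
    - [-1,0.024,-0.003,0,0,0,9.5]
    - [-1,0.024,-0.003,0,0,0,9.5]
    - [-1,0.024,-0.003,0,0,0,9.5]
    - [-1,0.022,-0.003,0,0,0,9.5]
    - [-1,0,0,0,0,0,0]
    - [-1,0,0,-0.04,0,0,0]
    - [-1,0,0,-0.03,0,0,0]
    - [-1,0,0,-0.017,0,0,0]
    - [-1,0,0,0,0,0,0]
    - [-1,0,0,0,0,0,0]

```text
time_s: 10.95
tcp_pos: [0.6915, 0.0517, 0.0372]
eef_rot: [-179.9, 0.0, -114.5]
contact_force: [0.2, 0.1, 0.9]
gripper_width: 0.0005
gripper_force: 0.0
```

```bash
python3 - <<'E'
from h import *
s=telemetry.get_state();print(s['time_s'],s['tcp_pos'],s['eef_rot'],s['joints'].round(1),s['contact_force'])
c=cap('scene'); save(c,'s6.png',(290,215,390,300),6.5)
C=np.array([.628,.0502]);h=lambda a:np.array([np.cos(np.radians(a)),np.sin(np.radians(a))])
p=s['tcp_pos'][:2]
T=[(11.3,22),(11.3,17)]+[(11.3+k*78.7/18,15) for k in range(1,19)]
for th,d in T:
    q=C+.055*h(-13.1-th)-d/1000*h(-103.1-th); print(round(th,1),(q-p).round(4)); p=q
E
```

```text
10.95 [0.69145466 0.05165717 0.03715961] [-1.79924050e+02  4.81491386e-02 -1.14491506e+02] [ 20.3  31.1  -9.    0.  -49.8 -44.8] [0.23605504 0.06903631 0.91204548]
11.3 [-0.0043 -0.0041]
11.3 [-0.0021 -0.0046]
15.7 [-0.0017 -0.0061]
20.0 [-0.0012 -0.0042]
24.4 [-0.0015 -0.0041]
28.8 [-0.0018 -0.004 ]
33.2 [-0.0021 -0.0038]
37.5 [-0.0024 -0.0036]
41.9 [-0.0027 -0.0034]
46.3 [-0.0029 -0.0032]
50.7 [-0.0031 -0.003 ]
55.0 [-0.0034 -0.0028]
59.4 [-0.0036 -0.0025]
63.8 [-0.0037 -0.0022]
68.1 [-0.0039 -0.0019]
72.5 [-0.004  -0.0016]
76.9 [-0.0041 -0.0013]
81.3 [-0.0042 -0.001 ]
85.6 [-0.0043 -0.0007]
90.0 [-0.0043 -0.0003]
```

View pics/s6.png

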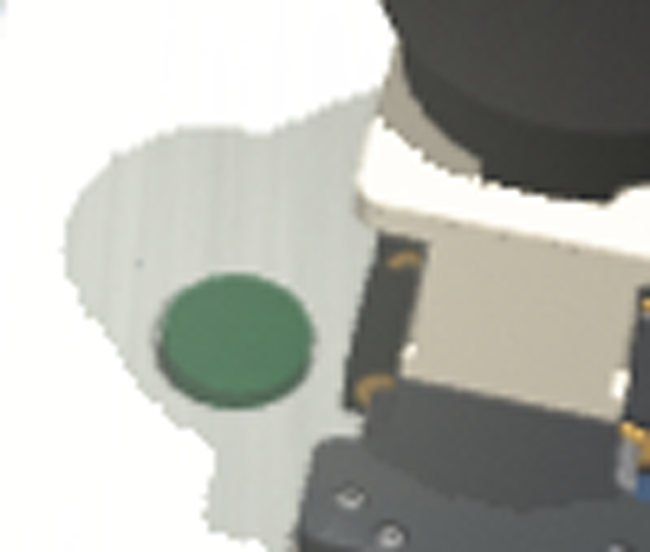

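The gripper hides the latch in this view, and there is no contact force. The disc at (235,340) is still seated. I'll swing the latch along the arc.

>>> move_arm:
  plan:
    - [-1,-0.0043,-0.0041,0,0,0,0]
    - [-1,-0.0021,-0.0046,0,0,0,0]
    - [-1,-0.0017,-0.0061,0,0,0,-4.4]
    - [-1,-0.0012,-0.0042,0,0,0,-4.4]
    - [-1,-0.0015,-0.0041,0,0,0,-4.4]
    - [-1,-0.0018,-0.004,0,0,0,-4.4]
    - [-1,-0.0021,-0.0038,0,0,0,-4.4]
    - [-1,-0.0024,-0.0036,0,0,0,-4.4]
    - [-1,-0.0027,-0.0034,0,0,0,-4.4]
    - [-1,-0.0029,-0.0032,0,0,0,-4.4]
    - [-1,-0.0031,-0.003,0,0,0,-4.4]
    - [-1,-0.0034,-0.0028,0,0,0,-4.4]

```text
time_s: 12.5
tcp_pos: [0.6614, 0.0049, 0.0363]
eef_rot: [180.0, 0.1, -158.6]
contact_force: [-0.8, 1.8, 0.6]
gripper_width: 0.0005
gripper_force: 1.2
```

```bash
python3 - <<'E'
from h import *
s=telemetry.get_state();print(s['time_s'],s['tcp_pos'],s['eef_rot'],s['contact_force'])
c=cap('scene'); save(c,'s7.png',(290,215,390,300),6.5)
E
```

```text
12.5 [0.66138404 0.00488224 0.03629763] [ 1.79971870e+02  5.13040781e-02 -1.58629989e+02] [-0.80453744  1.79042123  0.63950129]
```

View pics/s7.png

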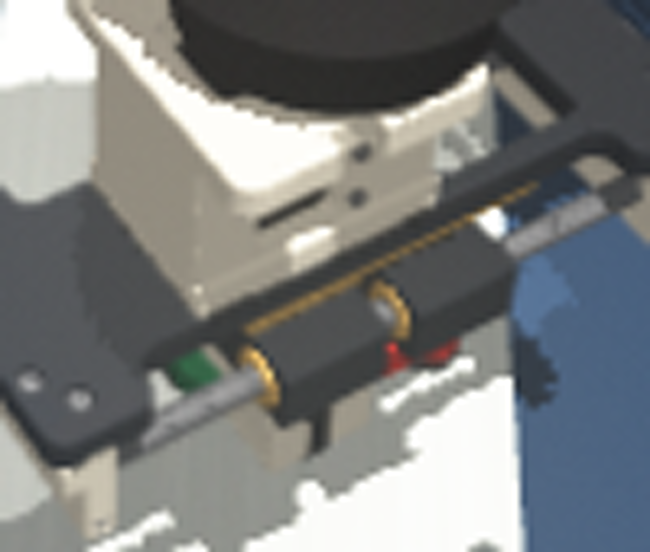

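The fingers are at (310,430), and the red latch shows behind them at (425,350), so it has swung. The force of about 2 N fits light pushing. I'll continue to 90° and slightly past.

>>> move_arm:
  plan:
    - [-1,-0.0036,-0.0025,0,0,0,-4.4]
    - [-1,-0.0037,-0.0022,0,0,0,-4.4]
    - [-1,-0.0039,-0.0019,0,0,0,-4.4]
    - [-1,-0.004,-0.0016,0,0,0,-4.4]
    - [-1,-0.0041,-0.0013,0,0,0,-4.4]
    - [-1,-0.0042,-0.001,0,0,0,-4.4]
    - [-1,-0.0043,-0.0007,0,0,0,-4.4]
    - [-1,-0.0043,-0.0003,0,0,0,-4.4]
    - [-1,0,0,0,0,0,0]

```text
time_s: 13.68
tcp_pos: [0.6301, -0.0068, 0.0365]
eef_rot: [180.0, 0.1, 166.4]
contact_force: [1.3, 1.8, -1.0]
gripper_width: 0.0
gripper_force: 1.1
```

Now I'll creep along the tangent in small steps until the stop pushes back.

>>> move_arm:
  plan:
    - [-1,-0.0008,0.0002,0,0,0,0]
    - [-1,-0.0008,0.0002,0,0,0,0]
    - [-1,0,0,0,0,0,0]

```text
time_s: 14.05
tcp_pos: [0.6296, -0.0064, 0.0366]
eef_rot: [180.0, 0.2, 166.4]
contact_force: [6.0, -0.8, -1.8]
gripper_width: 0.0005
gripper_force: 2.9
```

>>> move_arm:
  plan:
    - [-1,-0.0008,0.0002,0,0,0,0]
    - [-1,0,0,0,0,0,0]

```text
time_s: 14.3
tcp_pos: [0.6294, -0.0063, 0.0367]
eef_rot: [179.9, 0.2, 166.4]
contact_force: [7.8, -1.0, -1.8]
gripper_width: 0.0003
gripper_force: 3.5
```

The force rises with almost no motion, so the latch is at its stop. I'll back off, lift clear and check.

>>> move_arm:
  plan:
    - [-1,0.003,-0.0007,0,0,0,0]
    - [-1,0.015,-0.0035,0,0,0,0]
    - [-1,0.01,-0.002,0.03,0,0,0]
    - [-1,0,0,0.06,0,0,0]
    - [-1,0,-0.05,0.05,0,0,0]
    - [-1,-0.02,-0.06,0.02,0,0,0]
    - [-1,-0.02,-0.06,0,0,0,0]
    - [-1,-0.02,-0.06,0,0,0,0]
    - [-1,0,0,0,0,0,0]
    - [-1,0,0,0,0,0,0]

```text
time_s: 15.55
tcp_pos: [0.5964, -0.2324, 0.1886]
eef_rot: [-180.0, -0.1, 166.3]
contact_force: [0.6, 1.2, 1.0]
gripper_width: 0.0005
gripper_force: 0.0
```

```bash
python3 - <<'E'
from h import *
s=telemetry.get_state();print(s['time_s'],s['tcp_pos'],s['contact_force'])
c=cap('scene'); t=cap('top')
a=cv2.resize(c['img'][190:320,270:400],(600,600),interpolation=cv2.INTER_CUBIC)
cv2.imwrite('pics/s8.png',a[:,:,::-1]);cv2.imwrite('pics/t8.png',t['img'][:,:,::-1])
E
```

```text
15.55 [ 0.5963881  -0.23242984  0.18863944] [0.57550521 1.18861313 0.99605433]
```

View pics/s8.png

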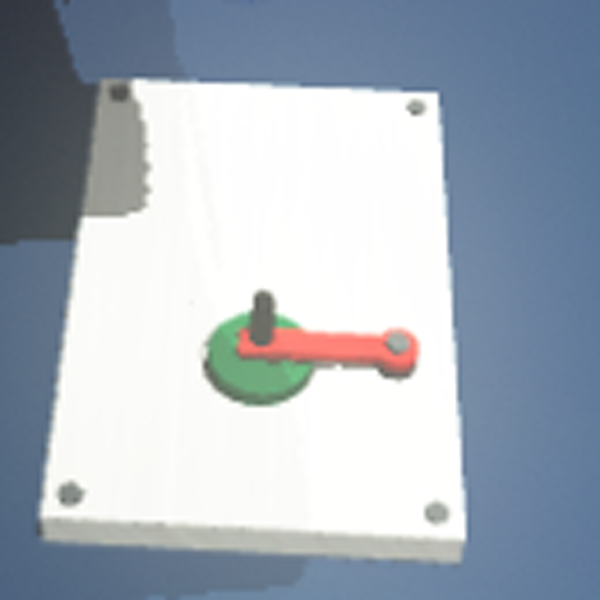

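The red arm lies across the seated disc at (260,355), from the pivot at (398,343) to the pin base at (262,340) and parallel to the jig's short edge, so the latch is fully closed. I'm handing the job in.

```bash
python3 -c "
from h import *
print(workorder.close_job())"
```

```text
the job is handed in; nothing more can be done
None
```

The green disc lies flat in the recess and the red latch is closed against its stop across it; the disc was only nudged, the cup, ring and jar were not touched, and the job was handed in at about 16 s of the 51 s limit.

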